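# Clear the tube rack and hold the sprung specimen-box lid below its balance point

### The arm

A 7-joint arm with a two-finger parallel gripper is mounted at the origin on the work surface. World frame = base frame: x ahead of the robot, y to its left, z up, the work surface at z = 0. Lengths are in m, angles in rad, forces in N, time in s.
With the tool pointing down it reaches from about 0.425 to 0.875 m from the base axis. Payload 4.7 kg.
Tool frame: the origin (TCP) lies at the very end of the fingers, on their centre line; the grasp point (between the pads) lies 19 mm behind it (ctrl.grasp_offset is the distance from the TCP to the grasp point, in m); z points along the fingers, y is the line along which they close (so a half turn about z gives the same grasp; the last joint's range is limited). The gripper opens to 85 mm and grips with 20 to 120 N. Pads are 22 mm wide; open, the fingers measure 114 mm over their backs; the gripper's body (76 mm by 85 mm) begins 54 mm behind the grasp point. The pads swing forward as they close: fully open they stand 13 mm farther back than shut.
Start: joints at [1.152, 0.321, -0.07, 1.45, 0.023, 1.371, -0.057], TCP at [0.273, -0.59, 0.231] pointing down, gripper open.
Joint ranges: [-2.86, 2.86], [-0.3, 2.09], [-1.38, 1.24], [0.06, 2.45], [-1.56, 4.7], [0.09, 2.05], [-2.69, 2.69]. Speed limits (rad/s): [2.57, 2.57, 3.14, 3.14, 3.14, 3.14, 3.14].

### API

Orientations are given as a 3x3 rotation matrix whose columns are the frame's x, y, z axes.
In Python, from bench import ctrl gives the robot as it stands. The module is installed in compiled form; this text tells all that it offers.
- The arm moves only by the tool move_arm, never from a script. Its argument "moves" is a list of rows, each an object of numbers: "wx", "wy", "wz": the turn, a rotation vector about the world's x, y, z in rad; "tx", "ty", "tz": the shift along the world's x, y, z in m; "gripper": the finger opening in m, from 0 to 0.0854. A call has 1 to 20 rows; each row is the pose to reach, as a shift and turn from the pose commanded when the call began; what a row does not reach only later rows make up. A row lasts 1/10 s, in which the tool goes at most 50 mm and 8.59 degrees, less where a joint would pass 70% of its speed; a pose out of reach is approached as far as the arm can. A call with a gripper value outside its range is refused whole. The fingers move at their own pace and stop on an object; "grip_force" is the grip in N (left out, the last holds). Time passes only in rows, so rows that repeat a pose let the fingers close. It gives the time, the measured TCP pose, the force, the opening and the grip force at its end, in the units of the state.
- ctrl.state(): the state, without advancing time (a new reading comes with each control period).
- ctrl.camera(name): name is "scene" or "side" or "wrist"; returns the picture (420x560x3 uint8, red, green, blue); there is no depth.
- ctrl.camera_model(name): a dict with "fx", "fy", "cx", "cy" (pixels), "eye" and "rotation" of the camera in the world; the wrist camera has in their place "mount" (4x4, takes a point from camera to tool coordinates, whose origin is the TCP and whose axes are the flange's). Camera axes: x right, y up, looking along -z (the intrinsics and any distortion apply to the point x, -y, -z); pixel columns grow to the right and rows downward; lengths in m; the calibration is good to about 2 mm. The wrist camera is an equidistant fisheye: a pixel r from the principal point sees the ray r / f radians off the axis. A picture is of the moment at which its call begins: read the wrist's pose just before it. camera_model takes no time and is no camera call.
- ctrl.hand_in(): hands the job in; it is judged then, once.
Trained networks look in the newest picture that a camera, given by its name, has taken for a name from the list of things; names that differ only in an ending like _2 or _b are one class to them, and where a whole thing is asked for, a point or a joint stands for the part that bears it (a point fixed in the world has none). Each returns a list of dicts, best first, with "score" (0 to 1); they miss things now and then, are a little off and sometimes report something else, mostly with a low value. They report only what shows in the picture. A call takes as long as a camera call.
- ctrl.regions_of(label, camera): "mask" (420x560 bool, what is visible of it) and "pixel" ([column, row] in pixels, amid what is visible of it).
The state is a dict: "time_s": time; "q": joint angles; "dq": joint speeds; "joint_efforts": joint torques, N m; "tool_pos": TCP position; "tcp_rot": TCP orientation; "wrist_force": force on the tool from outside, world axes, zero at the start; "wrist_torque": the same for the moment, N m; "grip_width": finger opening in m; "gripper_force": force on a finger pad.
Only numpy, scipy, OpenCV 4.12 (cv2) and the standard library are available. Lean on these libraries where they do the work, as an engineer would, in place of code of your own. Each camera call takes 0.05 s, during which the arm holds its last target. There are 200 camera calls.

### The job

A tube rack has been left on the closed lid of the specimen box: lift it off and stand it upright on the dark bench pad beside the box, then let go of it. Then take the lid by its bar handle, raise it past its balance point (55 degrees open) to about 65 degrees without letting it spring right open, ease it back down to about 45 degrees, and finish still holding it there, so that it would drop shut if you let go. Leave the other tube rack and the two specimen jars where they stand.

Things in the scene. Friction and masses are not known exactly. Their poses are not given: they have to be found in the camera images.
- box: White specimen box fixed to the bench, 200 (x) x 270 (y) x 85 mm high without its lid, turned by up to 15 degrees; origin at the centre of its underside; x points from the handle side to the hinge side. A flat white lid 12 mm thick covers it: the shut lid's upper face is 97 mm above the origin. The tubes inside stay there.
- lid (a joint): Lid's opening angle in rad: 0 shut (level), growing as the handle rises; end stop 1.5. Lid of 0.7 kg with a preloaded hinge spring (about 0.4 N m, opening). It balances at 0.96 rad (55 degrees): below, it falls shut by itself (about 1.3 N at the handle lifts it from shut, under 0.5 N holds it at 0.8 rad); above, it springs open to the stop. Hardly any friction.
- lid_hinge (a point): Middle of the lid's hinge line, which runs along the box's y axis at its far (+x) upper rim, 100 mm from the box's centre and 85 mm above its underside.
- lid_grip (a point): Middle of the lid's handle: a round steel bar 12 mm thick, parallel to the hinge, 120 mm long, held by two end arms 45 mm out in front of the lid's edge (39 mm clear gap behind the bar). It lies 245 mm from the hinge line and 6 mm above the lid's underside: 91 mm above the bench when shut. z is the lid's normal. The bar can turn between the fingers, so the gripper may stay upright.
- rack: White plastic tube rack lying across the lid: a block 50 (x) x 190 (y) x 45 mm high, 0.2 to 0.33 kg, with four red-capped tubes fixed in each end (tops 87 mm above its underside, 53 mm or more from its middle along y). Its middle has only empty holes and is where to grip it, across the 50 mm width. Origin at the centre of its underside, z up.
- pad: Dark rubber bench pad, fixed, 240 (x) x 160 (y) x 4 mm thick, on the bench to the left or the right of the box; origin at the centre of its underside. The rack fits on it lengthwise, with its 190 mm length along the pad's x axis.
- full_rack: Bystander: a second rack of the same size with all its holes filled by tubes, loose on the bench on the other side of the box from the pad; origin at the centre of its underside.
- jar: Bystander: loose white specimen jar, 60 mm across, 65 mm high, near the robot on the left; origin under its centre.
- jar_b: Bystander: loose white specimen jar, 60 mm across, 65 mm high, near the robot on the right; origin under its centre.

How it is judged:
By the outcome, as a careful person would: the job done as asked, in the order asked, and still so for the second after the job is handed in, while the arm keeps its last pose, push and grip.
It also fails if it takes over 66 s, if anything falls off the work surface, if the arm or the gripper's body presses on something with over 40 N, if the wrist force passes 120 N, or if a joint passes its speed limit or range.

## Working session

There is one attempt and no reset: what is moved stays moved. The work goes in short steps, Python scripts to look and compute and a tool call to move; the robot and the scene stay as the last step left them, time stands still between calls to the robot, and variables do not carry over. Pictures are saved under pics/ and viewed, at most 10 in all, crops included, and the job is handed in when it is done.

Besides the shell and the picture viewer there is one more tool, called as name([rows], argument=value, ...), one row to a line, values as JSON. move_arm: Moves the arm, as the interface text tells. Its arguments: {"type":"object","properties":{"moves":{"type":"array","items":{"type":"object","properties":{"wx":{"type":"number"},"wy":{"type":"number"},"wz":{"type":"number"},"tx":{"type":"number"},"ty":{"type":"number"},"tz":{"type":"number"},"gripper":{"type":"number"}}}},"grip_force":{"type":"number"}},"required":["moves"]}

```bash
mkdir -p pics; cat > h.py <<'E'
import numpy as np, cv2
from bench import ctrl
def snap(n,f=None):
    im=ctrl.camera(n)
    if f: cv2.imwrite('pics/'+f,im[:,:,::-1])
    return im
def ray(n,px):
    m=ctrl.camera_model(n); c=np.array([(px[0]-m['cx'])/m['fx'],-(px[1]-m['cy'])/m['fy'],-1.0])
    return np.array(m['eye']),np.array(m['rotation'])@c
def at_z(n,px,z):
    e,d=ray(n,px); return e+d*(z-e[2])/d[2]
def proj(n,P):
    m=ctrl.camera_model(n); p=(np.atleast_2d(P)-np.array(m['eye']))@np.array(m['rotation'])
    return np.c_[m['cx']-m['fx']*p[:,0]/p[:,2], m['cy']+m['fy']*p[:,1]/p[:,2]]
E
python3 - <<'E'
from h import *
np.set_printoptions(precision=3,suppress=True)
s=ctrl.state(); print(s['time_s'],s['tool_pos'],s['tcp_rot'],s['grip_width'],s['wrist_force'])
for n in ['scene','side']:
    m=ctrl.camera_model(n); print(n,m)
    im=snap(n,n+'0.png')
    for l in ['box','lid','rack','full_rack','pad','jar','lid_grip']:
        for r in ctrl.regions_of(l,n)[:3]:
            k=r['mask']; ys,xs=np.nonzero(k); 
            rc=cv2.minAreaRect(np.c_[xs,ys].astype(np.float32)); print(l,round(r['score'],2),r['pixel'],k.sum(),cv2.boxPoints(rc).round().tolist())
print(ctrl.camera_model('wrist'))
cv2.imwrite('pics/both.png',np.hstack([cv2.imread('pics/scene0.png')]))
E
```

```text
0.0 [ 0.272 -0.59   0.23 ] [[ 0.908  0.419 -0.001]
 [ 0.419 -0.908  0.002]
 [-0.    -0.002 -1.   ]] 0.08538127830458843 [-0.017 -0.264 -0.147]
scene {'fx': 532.3024797694349, 'fy': 532.3024797694349, 'cx': 277.12756894743785, 'cy': 207.7398525904979, 'eye': array([1.422, 0.558, 1.028]), 'rotation': array([[-0.533, -0.555,  0.639],
       [ 0.846, -0.343,  0.408],
       [-0.008,  0.758,  0.652]])}
box 0.82 [282.8, 254.9] 7052 [[205.0, 261.0], [242.0, 174.0], [354.0, 221.0], [316.0, 309.0]]
lid 0.94 [278.1, 246.9] 4548 [[212.0, 243.0], [264.0, 166.0], [348.0, 224.0], [295.0, 300.0]]
rack 0.66 [186.1, 185.4] 2516 [[144.0, 195.0], [212.0, 148.0], [235.0, 179.0], [167.0, 227.0]]
rack 0.63 [280.9, 221.6] 2242 [[239.0, 229.0], [245.0, 192.0], [322.0, 204.0], [316.0, 241.0]]
full_rack 0.75 [276.2, 245.5] 4687 [[210.0, 250.0], [240.0, 175.0], [348.0, 217.0], [318.0, 292.0]]
full_rack 0.56 [415.7, 259.4] 1560 [[394.0, 292.0], [420.0, 222.0], [441.0, 230.0], [415.0, 300.0]]
pad 0.98 [188.7, 185.0] 2496 [[146.0, 195.0], [213.0, 147.0], [235.0, 178.0], [169.0, 226.0]]
jar 0.86 [359.4, 212.7] 544
[... 1045 characters left out ...]
.0, 135.0], [434.0, 187.0], [411.0, 225.0]]
jar 0.93 [288.2, 324.7] 1099 [[275.0, 301.0], [305.0, 301.0], [305.0, 342.0], [275.0, 342.0]]
jar 0.7 [246.9, 231.6] 6190 [[160.0, 229.0], [216.0, 140.0], [322.0, 206.0], [266.0, 295.0]]
jar 0.59 [370.1, 240.2] 862 [[356.0, 255.0], [362.0, 218.0], [389.0, 222.0], [383.0, 259.0]]
lid_grip 0.7 [245.3, 229.3] 6755 [[159.0, 228.0], [217.0, 138.0], [323.0, 206.0], [265.0, 296.0]]
{'fx': 325.19226210127806, 'fy': 325.19226210127806, 'cx': 278.2123005895504, 'cy': 210.84550548889243, 'mount': array([[-0.   ,  0.957,  0.292,  0.074],
       [ 1.   ,  0.   ,  0.   , -0.001],
       [ 0.   ,  0.292, -0.957, -0.143],
       [ 0.   ,  0.   ,  0.   ,  1.   ]])}
```

View pics/scene0.png

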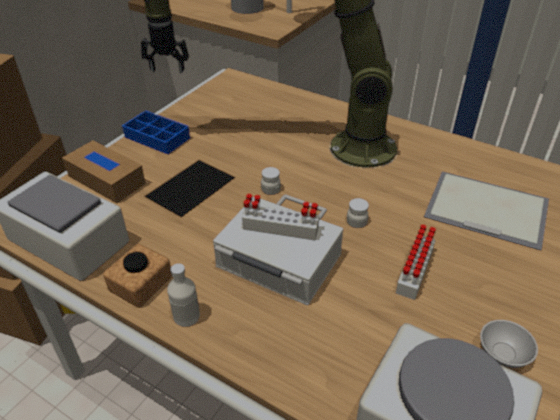

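View pics/side0.png

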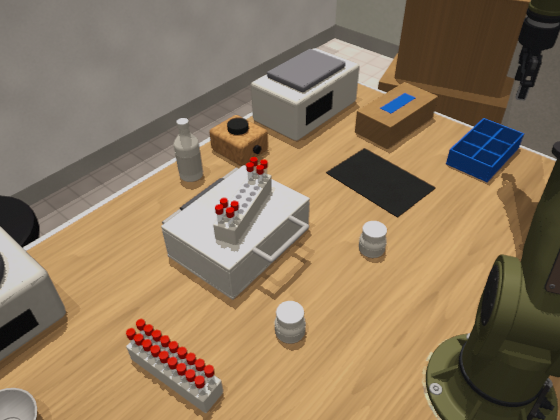

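The scene view shows the pad right of the box at about (190,187), the box at (280,250) with the rack on top, and the jars at (271,181) and (358,212). The full rack is on the left at (417,260). Next I'll enlarge both views to pick corners.

```bash
python3 - <<'E'
from h import *
np.set_printoptions(precision=3,suppress=True)
def crop(f,x0,y0,w,s):
    im=cv2.imread('pics/'+f)[y0:y0+w,x0:x0+w]; o=cv2.resize(im,None,fx=s,fy=s,interpolation=cv2.INTER_CUBIC)
    for k in range(0,w,20):
        cv2.putText(o,str(x0+k),(int(k*s),8),0,.3,(0,255,255),1); cv2.putText(o,str(y0+k),(0,int(k*s)+4),0,.3,(0,255,255),1)
        cv2.line(o,(int(k*s),10),(int(k*s),14),(0,255,255)); 
    return o
a=crop('side0.png',155,140,160,2.5); b=crop('scene0.png',205,160,160,2.5)
cv2.imwrite('pics/crop.png',np.hstack([a,b]))
for n in ['scene','side']:
    im=snap(n)
    for l,z in [('pad',.004),('rack',.12),('jar',.03),('full_rack',.03)]:
        for r in ctrl.regions_of(l,n)[:3]:
            ys,xs=np.nonzero(r['mask']); P=np.array([at_z(n,p,z)[:2] for p in np.c_[xs,ys]])
            c,sz,an=cv2.minAreaRect(P.astype(np.float32)); print(n,l,round(r['score'],2),np.array(c),np.array(sz),round(an,1))
E
```

```text
scene pad 0.61 [ 0.472 -0.365] [0.165 0.243] 84.6
scene rack 0.67 [0.556 0.011] [0.143 0.212] 19.1Traceback (most recent call last):
  File "<stdin>", line 15, in <module>
  File "h.py", line 11, in at_z
    e,d=ray(n,px); return e+d*(z-e[2])/d[2]
        ~~~^^^^^^
  File "h.py", line 8, in ray
    m=ctrl.camera_model(n); c=np.array([(px[0]-m['cx'])/m['fx'],-(px[1]-m['cy'])/m['fy'],-1.0])
ValueError: time passes only in moves, steps and waits
```

View pics/crop.png

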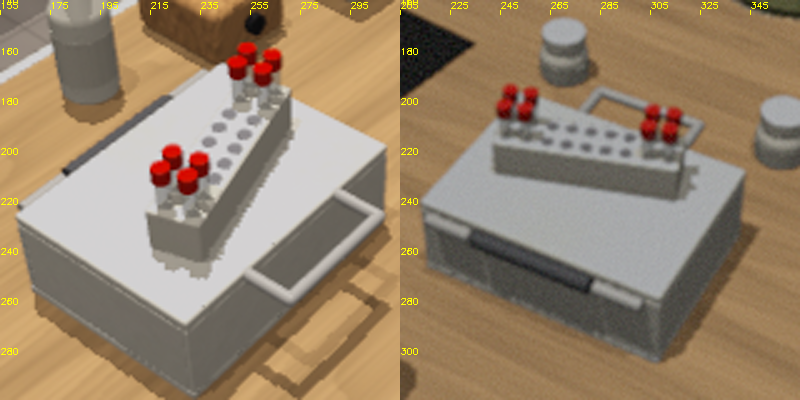

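The crops show the lid's corners and handle clearly. In side, the lid corners are (163,226), (229,270) and (309,200), and the handle ends are (272,261) and (308,225). In scene, the rack's top edge runs (242,217) to (318,226). Now I'll fit the poses.

```bash
python3 - <<'E'
import re
t=open('h.py').read()
t=t.replace("def ray","M={n:ctrl.camera_model(n) for n in ['scene','side']}\ndef ray").replace("m=ctrl.camera_model(n);","m=M[n];")
open('h.py','w').write(t)
E
python3 - <<'E'
from h import *
from scipy.optimize import least_squares as LS
np.set_printoptions(precision=3,suppress=True)
def W(p,L):
    c,s=np.cos(p[2]),np.sin(p[2]); L=np.array(L,float); return np.c_[L[:,0]*c-L[:,1]*s+p[0],L[:,0]*s+L[:,1]*c+p[1],L[:,2]]
def fit(obs,p0):
    f=lambda p:np.concatenate([(proj(n,W(p,[l for l,_ in o]))-np.array([q for _,q in o])).ravel() for n,o in obs.items()])
    r=LS(f,p0,loss='soft_l1'); print(r.x,np.degrees(r.x[2]),r.fun.reshape(-1,2).tolist() if 0 else np.round(f(r.x).reshape(-1,2),1).tolist()); return r.x
h=.097
b=fit({'side':[((.1,.135,h),(163,226)),((-.1,.135,h),(229.4,270)),((-.1,-.135,h),(309,200)),((-.151,.06,.091),(271.8,260.8)),((-.151,-.06,.091),(308.2,225.2))],
 'scene':[((.1,-.135,h),(214.6,242)),((.1,.135,h),(307,278.8)),((-.1,.135,h),(342.6,229.2)),((-.151,-.06,.091),(285,196)),((-.151,.06,.091),(325.8,210.4))]},[.6,0,0])
t=h+.045
r=fit({'side':[((.025,.095,t),(214.2,225.2)),((-.025,.095,t),(236.2,232.8)),((-.025,-.095,t),(271.4,178))],
 'scene':[((.025,-.095,t),(242.2,216.8)),((.025,.095,t),(318.2,226)),((.025,-.095,h),(243,228.8)),((.025,.095,h),(317.4,239.2))]},[.6,0,0])
print('grip',W(b,[(-.145,0,.091)]),'hinge',W(b,[(.1,0,.085)]))
for n in ['scene','side']:
    im=snap(n)
    for l,z in [('pad',.004),('jar',.03),('full_rack',.03)]:
        for q in ctrl.regions_of(l,n)[:3]:
            ys,xs=np.nonzero(q['mask']); P=np.array([at_z(n,p,z)[:2] for p in np.c_[xs,ys]])
            c,sz,an=cv2.minAreaRect(P.astype(np.float32)); print(n,l,round(q['score'],2),np.array(c),np.array(sz),round(an,1))
E
```

```text
[0.596 0.035 0.06 ] 3.4138490637848338 [[-3.2, -0.7], [-0.6, -1.0], [0.4, -3.1], [1.2, -0.5], [-0.1, 1.8], [-2.2, -0.9], [2.4, 1.0], [1.2, -1.2], [1.0, -0.2], [-0.4, -1.1]]
[0.572 0.03  0.355] 20.353166031951655 [[-0.0, 0.3], [0.5, -1.0], [1.0, -2.8], [0.8, -0.1], [-0.0, 0.8], [0.9, 1.0], [0.0, 0.8]]
grip [[0.451 0.027 0.091]] hinge [[0.696 0.041 0.085]]
scene pad 0.65 [ 0.474 -0.366] [0.165 0.243] 83.8
scene jar 0.81 [ 0.346 -0.152] [0.135 0.058] 33.5
scene jar 0.78 [0.341 0.139] [0.127 0.059] 24.8
scene full_rack 0.97 [0.424 0.352] [0.275 0.058] 6.8
scene full_rack 0.71 [ 0.523 -0.003] [0.297 0.292] 2.9
scene full_rack 0.21 [ 0.347 -0.154] [0.135 0.055] 32.0
side pad 0.7 [ 0.475 -0.362] [0.164 0.241] 84.1
side jar 0.98 [0.349 0.141] [0.058 0.095] 42.0
side jar 0.84 [ 0.354 -0.15 ] [0.06  0.116] 33.1
side jar 0.42 [ 0.674 -0.062] [0.102 0.313] 20.0
side full_rack 0.78 [0.454 0.352] [0.235 0.076] 6.4
side full_rack 0.4 [ 0.355 -0.152] [0.061 0.115] 27.3
```

move_arm([
  {"tx": 0.08,"ty": 0.16,"tz": 0.05,"wz": 0.4},
  {"tx": 0.08,"ty": 0.16,"tz": 0.05,"wz": 0.4},
  {"tx": 0.08,"ty": 0.16,"tz": 0.05,"wz": 0.4},
  {"tx": 0.08,"ty": 0.16,"tz": 0.05,"wz": 0.4},
  {"tx": 0.3,"ty": 0.62,"tz": 0.05,"wz": 1.494},
  {"tx": 0.3,"ty": 0.62,"tz": 0.05,"wz": 1.494},
  {"tx": 0.3,"ty": 0.62,"tz": 0.05,"wz": 1.494},
  {"tx": 0.3,"ty": 0.62,"tz": 0.05,"wz": 1.494},
  {"tx": 0.3,"ty": 0.62,"tz": 0.05,"wz": 1.494},
  {"tx": 0.3,"ty": 0.62,"tz": 0.05,"wz": 1.494},
  {"tx": 0.3,"ty": 0.62,"tz": 0.05,"wz": 1.494},
  {"tx": 0.3,"ty": 0.62,"tz": 0.05,"wz": 1.494},
  {"tx": 0.3,"ty": 0.62,"tz": 0.05,"wz": 1.494},
  {"tx": 0.3,"ty": 0.62,"tz": 0.05,"wz": 1.494},
  {"tx": 0.3,"ty": 0.62,"tz": 0.05,"wz": 1.494},
  {"tx": 0.3,"ty": 0.62,"tz": 0.05,"wz": 1.494},
  {"tx": 0.3,"ty": 0.62,"tz": 0.05,"wz": 1.494},
])

```text
validation failed for argument at $.mo...
```

```bash
python3 - <<'E'
from h import *
s=ctrl.state(); print(s['time_s'],s['tool_pos'],s['tcp_rot'],s['q'])
w=snap('wrist'); cv2.imwrite('pics/w1.png',w[:,:,::-1])
m=ctrl.camera_model('wrist'); R=np.array(s['tcp_rot']); T=np.array(m['mount'])
def wp(P):
    c=np.linalg.inv(T)@np.r_[R.T@(np.array(P)-s['tool_pos']),1]; v=np.array([c[0],-c[1],-c[2]])
    t=np.arctan2(np.hypot(v[0],v[1]),v[2]); k=m['fx']*t/np.hypot(v[0],v[1]); return (int(m['cx']+k*v[0]),int(m['cy']+k*v[1]))
o=w[:,:,::-1].copy()
def poly(p,L,z,col):
    c,q=np.cos(p[2]),np.sin(p[2])
    pts=np.array([wp((p[0]+a*c-b*q,p[1]+a*q+b*c,z)) for a,b in L]); cv2.polylines(o,[pts],True,col,1)
rec=lambda a,b:[(a,b),(-a,b),(-a,-b),(a,-b)]
poly([.572,.03,.355],rec(.025,.095),.142,(0,255,0)); poly([.596,.035,.06],rec(.1,.135),.097,(255,0,0)); poly([.596,.035,.06],[(-.139,.06),(-.151,.06),(-.151,-.06),(-.139,-.06)],.091,(0,0,255))
cv2.imwrite('pics/w1o.png',o)
E
```

```text
1.35 [ 0.27260398 -0.59010857  0.23136135] [[ 9.07807681e-01  4.19386712e-01  1.94883756e-05]
 [ 4.19386710e-01 -9.07807672e-01 -1.34764356e-04]
 [-3.88266832e-05  1.30513283e-04 -9.99999991e-01]] [ 1.15209903  0.32098229 -0.07008636  1.45049718  0.02259201  1.37076974
 -0.05693207]
```

View pics/w1o.png

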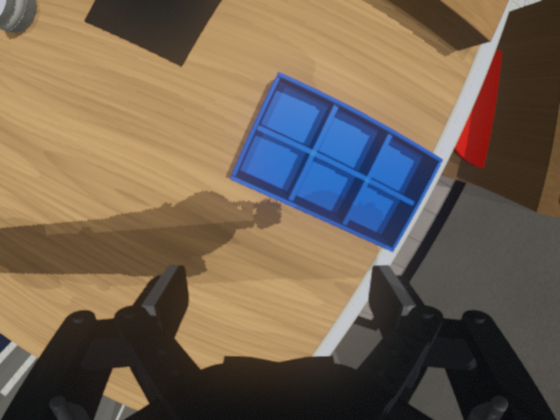

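The picture shows the arm still at its start, with the blue tray below it, because the move call was refused. I'll retry with every key filled in.

move_arm([
  {"tx": 0.03,"ty": 0.06,"tz": 0.02,"wx": 0.0,"wy": 0.0,"wz": 0.14,"gripper": 0.085},
])

```text
time_s: 1.5
tool_pos: [0.2879, -0.551, 0.2424]
tcp_rot: [[0.845, 0.535, -0.006], [0.535, -0.845, 0.001], [-0.004, -0.004, -1.0]]
wrist_force: [-0.7, -0.7, 0.1]
grip_width: 0.0849
gripper_force: 0.0
```

move_arm([
  {"tx": 0.02,"ty": 0.041,"tz": 0.01,"wz": 0.097},
  {"tx": 0.04,"ty": 0.082,"tz": 0.02,"wz": 0.194},
  {"tx": 0.06,"ty": 0.123,"tz": 0.03,"wz": 0.29},
  {"tx": 0.08,"ty": 0.164,"tz": 0.035,"wz": 0.387},
  {"tx": 0.1,"ty": 0.205,"tz": 0.035,"wz": 0.484},
  {"tx": 0.12,"ty": 0.246,"tz": 0.035,"wz": 0.58},
  {"tx": 0.14,"ty": 0.287,"tz": 0.035,"wz": 0.677},
  {"tx": 0.16,"ty": 0.329,"tz": 0.035,"wz": 0.774},
  {"tx": 0.18,"ty": 0.37,"tz": 0.035,"wz": 0.87},
  {"tx": 0.2,"ty": 0.411,"tz": 0.035,"wz": 0.967},
  {"tx": 0.22,"ty": 0.452,"tz": 0.035,"wz": 1.064},
  {"tx": 0.24,"ty": 0.493,"tz": 0.035,"wz": 1.16},
  {"tx": 0.26,"ty": 0.534,"tz": 0.035,"wz": 1.257},
  {"tx": 0.28,"ty": 0.575,"tz": 0.035,"wz": 1.354},
  {"tx": 0.28,"ty": 0.575,"tz": 0.035,"wz": 1.354},
  {"tx": 0.28,"ty": 0.575,"tz": 0.035,"wz": 1.354},
  {"tx": 0.28,"ty": 0.575,"tz": 0.035,"wz": 1.354},
])

```text
validation failed for argument at $.mo...
```

```bash
cat > w.py <<'E'
from h import *
import sys
s=ctrl.state(); print(s['time_s'],s['tool_pos'],s['tcp_rot'],s['q'])
w=snap('wrist')
m=ctrl.camera_model('wrist'); R=np.array(s['tcp_rot']); T=np.array(m['mount'])
def wp(P):
    c=np.linalg.inv(T)@np.r_[R.T@(np.array(P)-s['tool_pos']),1]; v=np.array([c[0],-c[1],-c[2]])
    t=np.arctan2(np.hypot(v[0],v[1]),v[2]); k=m['fx']*t/np.hypot(v[0],v[1]); return (int(m['cx']+k*v[0]),int(m['cy']+k*v[1]))
o=w[:,:,::-1].copy()
def poly(p,L,z,col):
    c,q=np.cos(p[2]),np.sin(p[2])
    pts=np.array([wp((p[0]+a*c-b*q,p[1]+a*q+b*c,z)) for a,b in L]); cv2.polylines(o,[pts],True,col,1)
rec=lambda a,b:[(a,b),(-a,b),(-a,-b),(a,-b)]
B=[.596,.035,.06]
if len(sys.argv)<3: poly([.572,.03,.355],rec(.025,.095),.142,(0,255,0))
poly([.4745,-.364,-.105],rec(.12,.08),.004,(0,255,0))
poly(B,rec(.1,.135),.097,(255,0,0)); poly(B,[(-.139,.06),(-.151,.06),(-.151,-.06),(-.139,-.06)],.091,(0,0,255))
cv2.imwrite('pics/'+sys.argv[1],o)
E
python3 w.py w2.png
```

```text
1.5 [ 0.28786593 -0.55101695  0.24235762] [[ 0.84459031  0.53538274 -0.00570285]
 [ 0.53539695 -0.84459967  0.00122607]
 [-0.00416021 -0.00408881 -0.99998299]] [ 1.12901081  0.26093926 -0.10330296  1.50523074  0.03142658  1.38083594
  0.01730902]
```

View pics/w2.png

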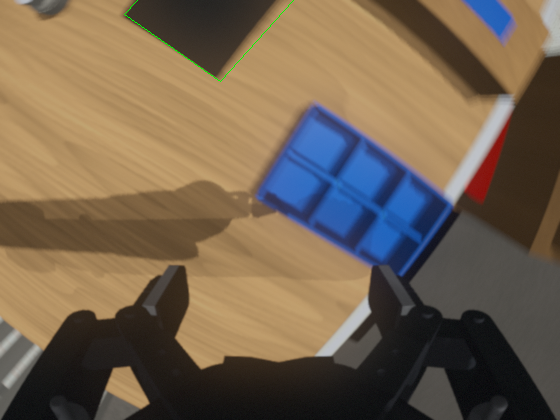

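The picture shows the arm barely moved, with the pad overlay's near corner matching the pad at (220,78). It seems every row needs all seven keys.

move_arm([
  {"tx": 0.1,"ty": 0.205,"tz": 0.035,"wx": 0.0,"wy": 0.0,"wz": 0.484,"gripper": 0.085},
  {"tx": 0.1,"ty": 0.205,"tz": 0.035,"wx": 0.0,"wy": 0.0,"wz": 0.484,"gripper": 0.085},
  {"tx": 0.1,"ty": 0.205,"tz": 0.035,"wx": 0.0,"wy": 0.0,"wz": 0.484,"gripper": 0.085},
  {"tx": 0.1,"ty": 0.205,"tz": 0.035,"wx": 0.0,"wy": 0.0,"wz": 0.484,"gripper": 0.085},
  {"tx": 0.28,"ty": 0.575,"tz": 0.035,"wx": 0.0,"wy": 0.0,"wz": 1.354,"gripper": 0.085},
  {"tx": 0.28,"ty": 0.575,"tz": 0.035,"wx": 0.0,"wy": 0.0,"wz": 1.354,"gripper": 0.085},
  {"tx": 0.28,"ty": 0.575,"tz": 0.035,"wx": 0.0,"wy": 0.0,"wz": 1.354,"gripper": 0.085},
  {"tx": 0.28,"ty": 0.575,"tz": 0.035,"wx": 0.0,"wy": 0.0,"wz": 1.354,"gripper": 0.085},
  {"tx": 0.28,"ty": 0.575,"tz": 0.035,"wx": 0.0,"wy": 0.0,"wz": 1.354,"gripper": 0.085},
  {"tx": 0.28,"ty": 0.575,"tz": 0.035,"wx": 0.0,"wy": 0.0,"wz": 1.354,"gripper": 0.085},
  {"tx": 0.28,"ty": 0.575,"tz": 0.035,"wx": 0.0,"wy": 0.0,"wz": 1.354,"gripper": 0.085},
  {"tx": 0.28,"ty": 0.575,"tz": 0.035,"wx": 0.0,"wy": 0.0,"wz": 1.354,"gripper": 0.085},
  {"tx": 0.28,"ty": 0.575,"tz": 0.035,"wx": 0.0,"wy": 0.0,"wz": 1.354,"gripper": 0.085},
  {"tx": 0.28,"ty": 0.575,"tz": 0.035,"wx": 0.0,"wy": 0.0,"wz": 1.354,"gripper": 0.085},
  {"tx": 0.28,"ty": 0.575,"tz": 0.035,"wx": 0.0,"wy": 0.0,"wz": 1.354,"gripper": 0.085},
  {"tx": 0.28,"ty": 0.575,"tz": 0.035,"wx": 0.0,"wy": 0.0,"wz": 1.354,"gripper": 0.085},
  {"tx": 0.28,"ty": 0.575,"tz": 0.035,"wx": 0.0,"wy": 0.0,"wz": 1.354,"gripper": 0.085},
])

```text
time_s: 3.25
tool_pos: [0.5738, 0.0257, 0.2807]
tcp_rot: [[-0.346, 0.938, 0.0], [0.938, 0.346, -0.001], [-0.001, -0.0, -1.0]]
wrist_force: [-1.1, -0.3, 0.4]
grip_width: 0.0847
gripper_force: 0.0
```

```bash
python3 w.py w3.png
```

```text
3.25 [0.57381286 0.02573745 0.28070368] [[-3.45651972e-01  9.38362782e-01  5.36940763e-05]
 [ 9.38362245e-01  3.45651834e-01 -1.05157550e-03]
 [-1.00531877e-03 -3.13094651e-04 -9.99999446e-01]] [ 0.50528239  0.19564266 -0.68532153  1.54940557  0.12545552  1.44108466
  0.16598688]
```

View pics/w3.png

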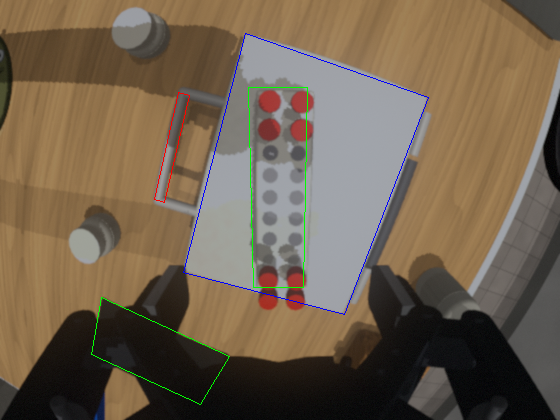

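The wrist view shows the fitted outlines lying within about 5 px of the rack (253 to 312 columns), lid and handle. I'll shift a few millimetres, descend and grip.

move_arm([
  {"tx": 0.001,"ty": 0.005,"tz": -0.04,"wx": 0,"wy": 0,"wz": 0,"gripper": 0.085},
  {"tx": 0.001,"ty": 0.005,"tz": -0.08,"wx": 0,"wy": 0,"wz": 0,"gripper": 0.085},
  {"tx": 0.001,"ty": 0.005,"tz": -0.12,"wx": 0,"wy": 0,"wz": 0,"gripper": 0.085},
  {"tx": 0.001,"ty": 0.005,"tz": -0.15,"wx": 0,"wy": 0,"wz": 0,"gripper": 0.085},
  {"tx": 0.001,"ty": 0.005,"tz": -0.165,"wx": 0,"wy": 0,"wz": 0,"gripper": 0.085},
  {"tx": 0.001,"ty": 0.005,"tz": -0.174,"wx": 0,"wy": 0,"wz": 0,"gripper": 0.085},
  {"tx": 0.001,"ty": 0.005,"tz": -0.174,"wx": 0,"wy": 0,"wz": 0,"gripper": 0.085},
  {"tx": 0.001,"ty": 0.005,"tz": -0.174,"wx": 0,"wy": 0,"wz": 0,"gripper": 0.085},
], grip_force=40)

```text
time_s: 4.1
tool_pos: [0.5762, 0.0327, 0.1081]
tcp_rot: [[-0.348, 0.937, 0.003], [0.937, 0.348, -0.0], [-0.001, 0.002, -1.0]]
wrist_force: [0.7, -0.4, 0.1]
grip_width: 0.0852
gripper_force: 0.0
```

move_arm([
  {"tx": 0,"ty": 0,"tz": 0,"wx": 0,"wy": 0,"wz": 0,"gripper": 0.03},
  {"tx": 0,"ty": 0,"tz": 0,"wx": 0,"wy": 0,"wz": 0,"gripper": 0.03},
  {"tx": 0,"ty": 0,"tz": 0,"wx": 0,"wy": 0,"wz": 0,"gripper": 0.03},
  {"tx": 0,"ty": 0,"tz": 0,"wx": 0,"wy": 0,"wz": 0,"gripper": 0.03},
  {"tx": 0,"ty": 0,"tz": 0,"wx": 0,"wy": 0,"wz": 0,"gripper": 0.03},
  {"tx": 0,"ty": 0,"tz": 0,"wx": 0,"wy": 0,"wz": 0,"gripper": 0.03},
  {"tx": 0,"ty": 0,"tz": 0,"wx": 0,"wy": 0,"wz": 0,"gripper": 0.03},
  {"tx": 0,"ty": 0,"tz": 0,"wx": 0,"wy": 0,"wz": 0,"gripper": 0.03},
], grip_force=40)

```text
time_s: 4.9
tool_pos: [0.5757, 0.0328, 0.1077]
tcp_rot: [[-0.349, 0.937, 0.002], [0.937, 0.349, -0.0], [-0.001, 0.002, -1.0]]
wrist_force: [-0.9, -1.0, 5.9]
grip_width: 0.0499
gripper_force: 42.7
```

move_arm([
  {"tx": 0,"ty": 0,"tz": 0.005,"wx": 0,"wy": 0,"wz": 0,"gripper": 0.03},
  {"tx": 0,"ty": 0,"tz": 0.015,"wx": 0,"wy": 0,"wz": 0,"gripper": 0.03},
  {"tx": 0,"ty": 0,"tz": 0.03,"wx": 0,"wy": 0,"wz": 0,"gripper": 0.03},
  {"tx": 0,"ty": 0,"tz": 0.05,"wx": 0,"wy": 0,"wz": 0,"gripper": 0.03},
  {"tx": 0,"ty": 0,"tz": 0.07,"wx": 0,"wy": 0,"wz": 0,"gripper": 0.03},
  {"tx": 0,"ty": 0,"tz": 0.09,"wx": 0,"wy": 0,"wz": 0,"gripper": 0.03},
  {"tx": 0,"ty": 0,"tz": 0.1,"wx": 0,"wy": 0,"wz": 0,"gripper": 0.03},
], grip_force=50)

```text
time_s: 5.6
tool_pos: [0.576, 0.0331, 0.2095]
tcp_rot: [[-0.349, 0.937, 0.004], [0.937, 0.349, -0.0], [-0.001, 0.003, -1.0]]
wrist_force: [1.2, 0.1, -1.2]
grip_width: 0.0495
gripper_force: 51.9
```

move_arm([
  {"tx": -0.003,"ty": -0.01,"tz": 0,"wx": 0,"wy": 0,"wz": -0.05,"gripper": 0.03},
  {"tx": -0.008,"ty": -0.03,"tz": 0,"wx": 0,"wy": 0,"wz": -0.15,"gripper": 0.03},
  {"tx": -0.013,"ty": -0.05,"tz": 0,"wx": 0,"wy": 0,"wz": -0.26,"gripper": 0.03},
  {"tx": -0.018,"ty": -0.073,"tz": 0,"wx": 0,"wy": 0,"wz": -0.38,"gripper": 0.03},
  {"tx": -0.024,"ty": -0.096,"tz": 0,"wx": 0,"wy": 0,"wz": -0.5,"gripper": 0.03},
  {"tx": -0.03,"ty": -0.12,"tz": 0,"wx": 0,"wy": 0,"wz": -0.62,"gripper": 0.03},
  {"tx": -0.036,"ty": -0.143,"tz": 0,"wx": 0,"wy": 0,"wz": -0.74,"gripper": 0.03},
  {"tx": -0.042,"ty": -0.167,"tz": 0,"wx": 0,"wy": 0,"wz": -0.86,"gripper": 0.03},
  {"tx": -0.048,"ty": -0.19,"tz": 0,"wx": 0,"wy": 0,"wz": -0.98,"gripper": 0.03},
  {"tx": -0.054,"ty": -0.214,"tz": 0,"wx": 0,"wy": 0,"wz": -1.1,"gripper": 0.03},
  {"tx": -0.06,"ty": -0.237,"tz": 0,"wx": 0,"wy": 0,"wz": -1.22,"gripper": 0.03},
  {"tx": -0.066,"ty": -0.26,"tz": 0,"wx": 0,"wy": 0,"wz": -1.34,"gripper": 0.03},
  {"tx": -0.072,"ty": -0.284,"tz": 0,"wx": 0,"wy": 0,"wz": -1.46,"gripper": 0.03},
  {"tx": -0.078,"ty": -0.307,"tz": 0,"wx": 0,"wy": 0,"wz": -1.58,"gripper": 0.03},
  {"tx": -0.084,"ty": -0.33,"tz": 0,"wx": 0,"wy": 0,"wz": -1.7,"gripper": 0.03},
  {"tx": -0.09,"ty": -0.355,"tz": 0,"wx": 0,"wy": 0,"wz": -1.82,"gripper": 0.03},
  {"tx": -0.096,"ty": -0.378,"tz": 0,"wx": 0,"wy": 0,"wz": -1.93,"gripper": 0.03},
  {"tx": -0.1,"ty": -0.392,"tz": 0,"wx": 0,"wy": 0,"wz": -2.0,"gripper": 0.03},
  {"tx": -0.101,"ty": -0.397,"tz": 0,"wx": 0,"wy": 0,"wz": -2.032,"gripper": 0.03},
  {"tx": -0.101,"ty": -0.397,"tz": 0,"wx": 0,"wy": 0,"wz": -2.032,"gripper": 0.03},
])

```text
time_s: 7.6
tool_pos: [0.4729, -0.3648, 0.2057]
tcp_rot: [[0.994, -0.107, -0.001], [-0.107, -0.994, 0.001], [-0.002, -0.001, -1.0]]
wrist_force: [1.0, 1.5, -2.0]
grip_width: 0.0491
gripper_force: 51.8
```

move_arm([
  {"tx": 0.001,"ty": 0.001,"tz": -0.02,"wx": 0,"wy": 0,"wz": 0,"gripper": 0.03},
  {"tx": 0.001,"ty": 0.001,"tz": -0.05,"wx": 0,"wy": 0,"wz": 0,"gripper": 0.03},
  {"tx": 0.001,"ty": 0.001,"tz": -0.08,"wx": 0,"wy": 0,"wz": 0,"gripper": 0.03},
  {"tx": 0.001,"ty": 0.001,"tz": -0.11,"wx": 0,"wy": 0,"wz": 0,"gripper": 0.03},
  {"tx": 0.001,"ty": 0.001,"tz": -0.14,"wx": 0,"wy": 0,"wz": 0,"gripper": 0.03},
  {"tx": 0.001,"ty": 0.001,"tz": -0.165,"wx": 0,"wy": 0,"wz": 0,"gripper": 0.03},
  {"tx": 0.001,"ty": 0.001,"tz": -0.177,"wx": 0,"wy": 0,"wz": 0,"gripper": 0.03},
  {"tx": 0.001,"ty": 0.001,"tz": -0.181,"wx": 0,"wy": 0,"wz": 0,"gripper": 0.03},
  {"tx": 0.001,"ty": 0.001,"tz": -0.184,"wx": 0,"wy": 0,"wz": 0,"gripper": 0.03},
  {"tx": 0.001,"ty": 0.001,"tz": -0.184,"wx": 0,"wy": 0,"wz": 0,"gripper": 0.03},
  {"tx": 0.001,"ty": 0.001,"tz": -0.184,"wx": 0,"wy": 0,"wz": 0,"gripper": 0.03},
])

```text
time_s: 8.7
tool_pos: [0.4759, -0.3638, 0.024]
tcp_rot: [[0.994, -0.105, 0.002], [-0.105, -0.994, -0.001], [0.002, 0.001, -1.0]]
wrist_force: [0.4, -0.4, -1.9]
grip_width: 0.0494
gripper_force: 52.0
```

move_arm([
  {"tx": 0,"ty": 0,"tz": -0.002,"wx": 0,"wy": 0,"wz": 0,"gripper": 0.03},
  {"tx": 0,"ty": 0,"tz": -0.004,"wx": 0,"wy": 0,"wz": 0,"gripper": 0.03},
  {"tx": 0,"ty": 0,"tz": -0.006,"wx": 0,"wy": 0,"wz": 0,"gripper": 0.03},
  {"tx": 0,"ty": 0,"tz": -0.007,"wx": 0,"wy": 0,"wz": 0,"gripper": 0.03},
  {"tx": 0,"ty": 0,"tz": -0.007,"wx": 0,"wy": 0,"wz": 0,"gripper": 0.03},
])

```text
time_s: 9.2
tool_pos: [0.4748, -0.3631, 0.0153]
tcp_rot: [[0.994, -0.105, -0.001], [-0.105, -0.994, 0.0], [-0.001, -0.0, -1.0]]
wrist_force: [0.6, -0.2, -1.2]
grip_width: 0.0494
gripper_force: 52.0
```

move_arm([
  {"tx": 0,"ty": 0,"tz": -0.001,"wx": 0,"wy": 0,"wz": 0,"gripper": 0.03},
  {"tx": 0,"ty": 0,"tz": -0.002,"wx": 0,"wy": 0,"wz": 0,"gripper": 0.03},
  {"tx": 0,"ty": 0,"tz": -0.002,"wx": 0,"wy": 0,"wz": 0,"gripper": 0.03},
])

```text
time_s: 9.5
tool_pos: [0.4751, -0.3633, 0.0151]
tcp_rot: [[0.994, -0.105, -0.0], [-0.105, -0.994, -0.0], [-0.0, 0.0, -1.0]]
wrist_force: [-3.7, 3.1, 6.7]
grip_width: 0.0496
gripper_force: 53.2
```

Contact is at the expected height, with 8 N on the rack. I'll open up and rise.

move_arm([
  {"tx": 0,"ty": 0,"tz": 0.001,"wx": 0,"wy": 0,"wz": 0,"gripper": 0.055},
  {"tx": 0,"ty": 0,"tz": 0.001,"wx": 0,"wy": 0,"wz": 0,"gripper": 0.065},
  {"tx": 0,"ty": 0,"tz": 0.001,"wx": 0,"wy": 0,"wz": 0,"gripper": 0.085},
  {"tx": 0,"ty": 0,"tz": 0.001,"wx": 0,"wy": 0,"wz": 0,"gripper": 0.085},
  {"tx": 0,"ty": 0,"tz": 0.001,"wx": 0,"wy": 0,"wz": 0,"gripper": 0.085},
  {"tx": 0,"ty": 0,"tz": 0.001,"wx": 0,"wy": 0,"wz": 0,"gripper": 0.085},
  {"tx": 0,"ty": 0,"tz": 0.02,"wx": 0,"wy": 0,"wz": 0,"gripper": 0.085},
  {"tx": 0,"ty": 0,"tz": 0.05,"wx": 0,"wy": 0,"wz": 0,"gripper": 0.085},
  {"tx": 0,"ty": 0,"tz": 0.1,"wx": 0,"wy": 0,"wz": 0,"gripper": 0.085},
  {"tx": 0,"ty": 0,"tz": 0.15,"wx": 0,"wy": 0,"wz": 0,"gripper": 0.085},
  {"tx": 0,"ty": 0,"tz": 0.19,"wx": 0,"wy": 0,"wz": 0,"gripper": 0.085},
  {"tx": 0,"ty": 0,"tz": 0.19,"wx": 0,"wy": 0,"wz": 0,"gripper": 0.085},
], grip_force=20)

```text
time_s: 10.7
tool_pos: [0.4783, -0.3654, 0.2111]
tcp_rot: [[0.994, -0.105, 0.01], [-0.105, -0.994, -0.008], [0.011, 0.007, -1.0]]
wrist_force: [-0.8, 0.6, 0.6]
grip_width: 0.0851
gripper_force: 0.0
```

move_arm([
  {"tx": -0.004,"ty": 0.06,"tz": 0.01,"wx": 0,"wy": 0,"wz": 0.25,"gripper": 0.04},
  {"tx": -0.004,"ty": 0.06,"tz": 0.01,"wx": 0,"wy": 0,"wz": 0.25,"gripper": 0.04},
  {"tx": -0.025,"ty": 0.392,"tz": 0.01,"wx": 0,"wy": 0,"wz": 1.735,"gripper": 0.04},
  {"tx": -0.025,"ty": 0.392,"tz": 0.01,"wx": 0,"wy": 0,"wz": 1.735,"gripper": 0.04},
  {"tx": -0.025,"ty": 0.392,"tz": 0.01,"wx": 0,"wy": 0,"wz": 1.735,"gripper": 0.04},
  {"tx": -0.025,"ty": 0.392,"tz": 0.01,"wx": 0,"wy": 0,"wz": 1.735,"gripper": 0.04},
  {"tx": -0.025,"ty": 0.392,"tz": 0.01,"wx": 0,"wy": 0,"wz": 1.735,"gripper": 0.04},
  {"tx": -0.025,"ty": 0.392,"tz": 0.01,"wx": 0,"wy": 0,"wz": 1.735,"gripper": 0.04},
  {"tx": -0.025,"ty": 0.392,"tz": 0.01,"wx": 0,"wy": 0,"wz": 1.735,"gripper": 0.04},
  {"tx": -0.025,"ty": 0.392,"tz": 0.01,"wx": 0,"wy": 0,"wz": 1.735,"gripper": 0.04},
  {"tx": -0.025,"ty": 0.392,"tz": 0.01,"wx": 0,"wy": 0,"wz": 1.735,"gripper": 0.04},
  {"tx": -0.025,"ty": 0.392,"tz": 0.01,"wx": 0,"wy": 0,"wz": 1.735,"gripper": 0.04},
  {"tx": -0.025,"ty": 0.392,"tz": 0.01,"wx": 0,"wy": 0,"wz": 1.735,"gripper": 0.04},
  {"tx": -0.025,"ty": 0.392,"tz": 0.01,"wx": 0,"wy": 0,"wz": 1.735,"gripper": 0.04},
  {"tx": -0.025,"ty": 0.392,"tz": 0.01,"wx": 0,"wy": 0,"wz": 1.735,"gripper": 0.04},
  {"tx": -0.025,"ty": 0.392,"tz": 0.01,"wx": 0,"wy": 0,"wz": 1.735,"gripper": 0.04},
  {"tx": -0.025,"ty": 0.392,"tz": 0.01,"wx": 0,"wy": 0,"wz": 1.735,"gripper": 0.04},
])

```text
time_s: 12.4
tool_pos: [0.45, 0.0287, 0.2136]
tcp_rot: [[-0.058, 0.998, 0.0], [0.998, 0.058, -0.0], [-0.0, 0.0, -1.0]]
wrist_force: [-1.0, -0.2, -1.0]
grip_width: 0.0403
gripper_force: 0.0
```

```bash
python3 w.py w4.png x; python3 - <<'E'
from h import *
a=snap('scene'); b=snap('side'); cv2.imwrite('pics/both.png',np.hstack([cv2.resize(a[120:340,130:360],(400,383)),cv2.resize(b[100:320,150:440],(400,303)) if 0 else cv2.resize(b[100:320,170:400],(400,383))])[:,:,::-1])
w=cv2.imread('pics/w4.png'); c=cv2.imread('pics/both.png')
E
```

```text
12.4 [0.45000212 0.02870583 0.21358724] [[-5.80805453e-02  9.98311900e-01  7.68691048e-06]
 [ 9.98311899e-01  5.80805455e-02 -4.02768604e-05]
 [-4.06553290e-05  5.33463219e-06 -9.99999999e-01]] [ 0.49254264 -0.08554917 -0.57771551  1.92439361 -0.04855196  1.28922736
 -0.01188434]
```

View pics/w4.png

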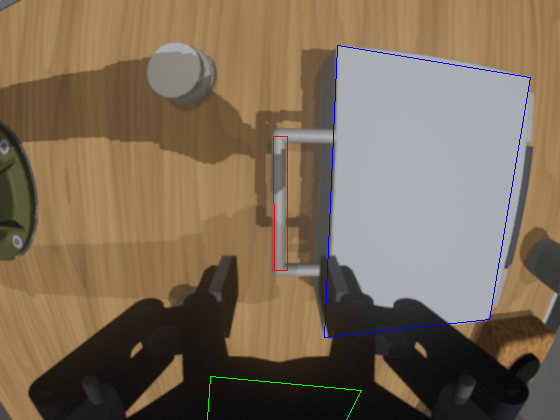

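View pics/both.png

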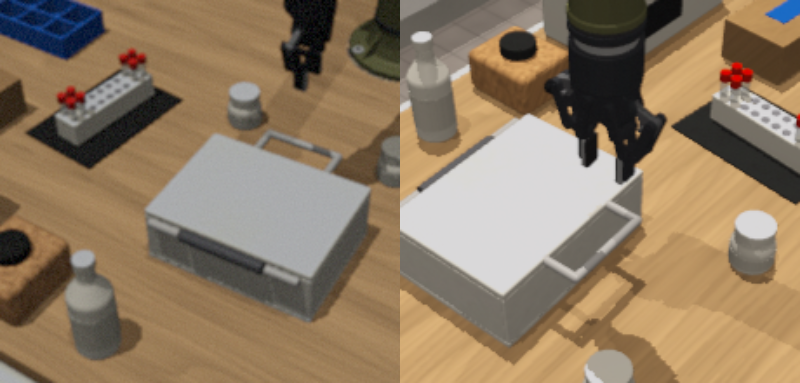

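The wrist view shows the red model outline lying on the real bar (274 to 287 px). The scene view shows the rack upright on the pad. Now I'll descend onto the bar.

move_arm([
  {"tx": 0.001,"ty": -0.002,"tz": -0.03,"wx": 0,"wy": 0,"wz": 0,"gripper": 0.04},
  {"tx": 0.001,"ty": -0.002,"tz": -0.06,"wx": 0,"wy": 0,"wz": 0,"gripper": 0.04},
  {"tx": 0.001,"ty": -0.002,"tz": -0.085,"wx": 0,"wy": 0,"wz": 0,"gripper": 0.04},
  {"tx": 0.001,"ty": -0.002,"tz": -0.105,"wx": 0,"wy": 0,"wz": 0,"gripper": 0.04},
  {"tx": 0.001,"ty": -0.002,"tz": -0.12,"wx": 0,"wy": 0,"wz": 0,"gripper": 0.04},
  {"tx": 0.001,"ty": -0.002,"tz": -0.132,"wx": 0,"wy": 0,"wz": 0,"gripper": 0.04},
  {"tx": 0.001,"ty": -0.002,"tz": -0.141,"wx": 0,"wy": 0,"wz": 0,"gripper": 0.04},
  {"tx": 0.001,"ty": -0.002,"tz": -0.141,"wx": 0,"wy": 0,"wz": 0,"gripper": 0.04},
  {"tx": 0.001,"ty": -0.002,"tz": -0.141,"wx": 0,"wy": 0,"wz": 0,"gripper": 0.04},
], grip_force=25)

```text
time_s: 13.45
tool_pos: [0.4514, 0.0268, 0.073]
tcp_rot: [[-0.059, 0.998, 0.001], [0.998, 0.059, 0.0], [0.0, 0.001, -1.0]]
wrist_force: [-0.4, -1.5, 1.1]
grip_width: 0.0399
gripper_force: 0.0
```

move_arm([
  {"tx": 0,"ty": 0,"tz": 0,"wx": 0,"wy": 0,"wz": 0,"gripper": 0.0},
  {"tx": 0,"ty": 0,"tz": 0,"wx": 0,"wy": 0,"wz": 0,"gripper": 0.0},
  {"tx": 0,"ty": 0,"tz": 0,"wx": 0,"wy": 0,"wz": 0,"gripper": 0.0},
  {"tx": 0,"ty": 0,"tz": 0,"wx": 0,"wy": 0,"wz": 0,"gripper": 0.0},
  {"tx": 0,"ty": 0,"tz": 0,"wx": 0,"wy": 0,"wz": 0,"gripper": 0.0},
  {"tx": 0,"ty": 0,"tz": 0,"wx": 0,"wy": 0,"wz": 0,"gripper": 0.0},
], grip_force=25)

```text
time_s: 14.05
tool_pos: [0.4502, 0.0267, 0.0727]
tcp_rot: [[-0.059, 0.998, -0.002], [0.998, 0.059, -0.0], [-0.0, -0.002, -1.0]]
wrist_force: [-6.3, -1.2, 4.8]
grip_width: 0.0107
gripper_force: 25.3
```

move_arm([
  {"tx": -0.001,"ty": 0,"tz": 0,"wx": 0,"wy": 0,"wz": 0,"gripper": 0.0},
  {"tx": -0.001,"ty": 0,"tz": 0.005,"wx": 0,"wy": 0,"wz": 0,"gripper": 0.0},
  {"tx": -0.001,"ty": 0,"tz": 0.013,"wx": 0,"wy": 0,"wz": 0,"gripper": 0.0},
  {"tx": 0,"ty": 0,"tz": 0.0213,"wx": 0,"wy": 0,"wz": 0,"gripper": 0.0},
  {"tx": 0.0014,"ty": 0.0002,"tz": 0.0319,"wx": 0,"wy": 0,"wz": 0,"gripper": 0.0},
  {"tx": 0.0033,"ty": 0.0003,"tz": 0.0424,"wx": 0,"wy": 0,"wz": 0,"gripper": 0.0},
  {"tx": 0.0057,"ty": 0.0004,"tz": 0.0528,"wx": 0,"wy": 0,"wz": 0,"gripper": 0.0},
  {"tx": 0.0084,"ty": 0.0006,"tz": 0.0632,"wx": 0,"wy": 0,"wz": 0,"gripper": 0.0},
  {"tx": 0.0084,"ty": 0.0006,"tz": 0.0632,"wx": 0,"wy": 0,"wz": 0,"gripper": 0.0},
])

```text
time_s: 14.95
tool_pos: [0.4598, 0.0272, 0.1373]
tcp_rot: [[-0.059, 0.998, 0.001], [0.998, 0.059, -0.001], [-0.001, 0.001, -1.0]]
wrist_force: [-0.2, -1.4, -1.4]
grip_width: 0.0108
gripper_force: 24.6
```

move_arm([
  {"tx": 0.0033,"ty": 0.0002,"tz": 0.0102,"wx": 0,"wy": 0,"wz": 0,"gripper": 0.0},
  {"tx": 0.0069,"ty": 0.0004,"tz": 0.0202,"wx": 0,"wy": 0,"wz": 0,"gripper": 0.0},
  {"tx": 0.0111,"ty": 0.0006,"tz": 0.0301,"wx": 0,"wy": 0,"wz": 0,"gripper": 0.0},
  {"tx": 0.0156,"ty": 0.0009,"tz": 0.0398,"wx": 0,"wy": 0,"wz": 0,"gripper": 0.0},
  {"tx": 0.0205,"ty": 0.0012,"tz": 0.0493,"wx": 0,"wy": 0,"wz": 0,"gripper": 0.0},
  {"tx": 0.0259,"ty": 0.0015,"tz": 0.0585,"wx": 0,"wy": 0,"wz": 0,"gripper": 0.0},
  {"tx": 0.0316,"ty": 0.0019,"tz": 0.0675,"wx": 0,"wy": 0,"wz": 0,"gripper": 0.0},
  {"tx": 0.0377,"ty": 0.0022,"tz": 0.0762,"wx": 0,"wy": 0,"wz": 0,"gripper": 0.0},
  {"tx": 0.0442,"ty": 0.0026,"tz": 0.0847,"wx": 0,"wy": 0,"wz": 0,"gripper": 0.0},
  {"tx": 0.0512,"ty": 0.003,"tz": 0.0929,"wx": 0,"wy": 0,"wz": 0,"gripper": 0.0},
  {"tx": 0.0512,"ty": 0.003,"tz": 0.0929,"wx": 0,"wy": 0,"wz": 0,"gripper": 0.0},
  {"tx": 0.0512,"ty": 0.003,"tz": 0.0929,"wx": 0,"wy": 0,"wz": 0,"gripper": 0.0},
])

```text
time_s: 16.15
tool_pos: [0.5085, 0.03, 0.2303]
tcp_rot: [[-0.059, 0.998, -0.006], [0.998, 0.059, -0.002], [-0.001, -0.006, -1.0]]
wrist_force: [-11.1, -2.9, 8.7]
grip_width: 0.0106
gripper_force: 24.9
```

move_arm([
  {"tx": -0.0015,"ty": 0,"tz": 0.0015,"wx": 0,"wy": 0,"wz": 0,"gripper": 0.0},
  {"tx": 0.0055,"ty": 0.0004,"tz": 0.0092,"wx": 0,"wy": 0,"wz": 0,"gripper": 0.0},
  {"tx": 0.0132,"ty": 0.0009,"tz": 0.0167,"wx": 0,"wy": 0,"wz": 0,"gripper": 0.0},
  {"tx": 0.0211,"ty": 0.0013,"tz": 0.0239,"wx": 0,"wy": 0,"wz": 0,"gripper": 0.0},
  {"tx": 0.0293,"ty": 0.0018,"tz": 0.0307,"wx": 0,"wy": 0,"wz": 0,"gripper": 0.0},
  {"tx": 0.0293,"ty": 0.0018,"tz": 0.0307,"wx": 0,"wy": 0,"wz": 0,"gripper": 0.0},
  {"tx": 0.0293,"ty": 0.0018,"tz": 0.0307,"wx": 0,"wy": 0,"wz": 0,"gripper": 0.0},
])

```text
time_s: 16.85
tool_pos: [0.5408, 0.0318, 0.2622]
tcp_rot: [[-0.058, 0.998, 0.001], [0.998, 0.058, -0.001], [-0.001, 0.001, -1.0]]
wrist_force: [-8.5, -3.0, 8.8]
grip_width: 0.0107
gripper_force: 26.0
```

```bash
python3 - <<'E'
from h import *
s=ctrl.state(); print(s['time_s'],s['tool_pos'],s['wrist_force'],s['wrist_torque'])
a=snap('scene'); b=snap('side'); cv2.imwrite('pics/lid.png',np.hstack([cv2.resize(a[120:320,190:390],(400,400)),cv2.resize(b[100:300,140:340],(400,400))])[:,:,::-1])
E
```

```text
16.85 [0.54076364 0.03184881 0.26221787] [-8.47583586 -3.04174547  8.84902186] [-0.62430372  1.59113096 -0.07035445]
```

View pics/lid.png

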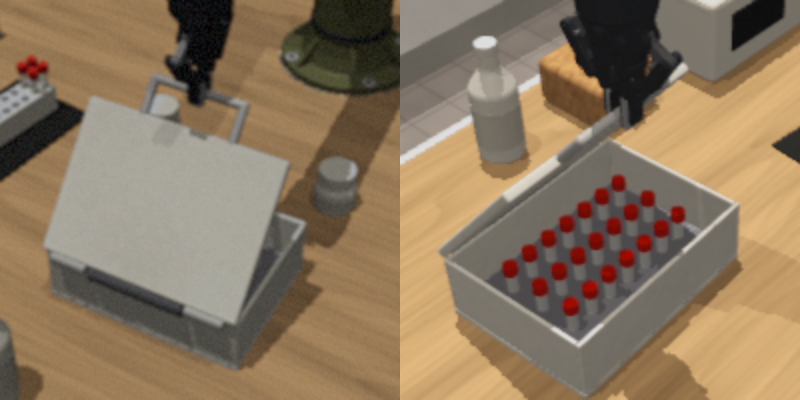

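The lid is open about 50° in both views with the bar still between the fingers. The 12 N is purely radial, so I'll ease the command outward.

move_arm([
  {"tx": -0.001,"ty": 0,"tz": 0.0012,"wx": 0,"wy": 0,"wz": 0,"gripper": 0.0},
  {"tx": -0.002,"ty": 0,"tz": 0.0024,"wx": 0,"wy": 0,"wz": 0,"gripper": 0.0},
  {"tx": -0.002,"ty": 0,"tz": 0.0024,"wx": 0,"wy": 0,"wz": 0,"gripper": 0.0},
])

```text
time_s: 17.25
tool_pos: [0.54, 0.0318, 0.2617]
tcp_rot: [[-0.058, 0.998, 0.004], [0.998, 0.058, 0.001], [0.0, 0.004, -1.0]]
wrist_force: [3.9, -2.2, -5.8]
grip_width: 0.0108
gripper_force: 24.8
```

move_arm([
  {"tx": 0.0007,"ty": 0,"tz": -0.0009,"wx": 0,"wy": 0,"wz": 0,"gripper": 0.0},
  {"tx": 0.0092,"ty": 0.0003,"tz": 0.0058,"wx": 0,"wy": 0,"wz": 0,"gripper": 0.0},
  {"tx": 0.0179,"ty": 0.0007,"tz": 0.012,"wx": 0,"wy": 0,"wz": 0,"gripper": 0.0},
  {"tx": 0.0269,"ty": 0.0012,"tz": 0.0179,"wx": 0,"wy": 0,"wz": 0,"gripper": 0.0},
  {"tx": 0.036,"ty": 0.0017,"tz": 0.0233,"wx": 0,"wy": 0,"wz": 0,"gripper": 0.0},
  {"tx": 0.036,"ty": 0.0017,"tz": 0.0233,"wx": 0,"wy": 0,"wz": 0,"gripper": 0.0},
])

```text
time_s: 17.85
tool_pos: [0.5758, 0.0339, 0.2867]
tcp_rot: [[-0.059, 0.998, 0.002], [0.998, 0.059, 0.001], [0.001, 0.002, -1.0]]
wrist_force: [-1.1, -3.5, 2.1]
grip_width: 0.0109
gripper_force: 25.2
```

move_arm([
  {"tx": 0.0048,"ty": 0.0003,"tz": 0.0026,"wx": 0,"wy": 0,"wz": 0,"gripper": 0.0},
  {"tx": 0.0095,"ty": 0.0005,"tz": 0.0052,"wx": 0,"wy": 0,"wz": 0,"gripper": 0.0},
  {"tx": 0.0171,"ty": 0.001,"tz": 0.009,"wx": 0,"wy": 0,"wz": 0,"gripper": 0.0},
  {"tx": 0.0226,"ty": 0.0013,"tz": 0.0115,"wx": 0,"wy": 0,"wz": 0,"gripper": 0.0},
  {"tx": 0.0226,"ty": 0.0013,"tz": 0.0115,"wx": 0,"wy": 0,"wz": 0,"gripper": 0.0},
  {"tx": 0.0226,"ty": 0.0013,"tz": 0.0115,"wx": 0,"wy": 0,"wz": 0,"gripper": 0.0},
])

```text
time_s: 18.45
tool_pos: [0.5968, 0.0352, 0.2971]
tcp_rot: [[-0.059, 0.998, 0.001], [0.998, 0.059, -0.0], [-0.0, 0.001, -1.0]]
wrist_force: [-2.2, -2.9, 4.6]
grip_width: 0.0108
gripper_force: 25.6
```

```bash
cat > ang.py <<'E'
from h import *
# lid angle from lid masks: silhouette of the lid in both views against the model plate (box pose known)
B=np.array([.5945,.0345,.06])
ctrl_s=ctrl.state(); print(ctrl_s['time_s'],ctrl_s['tool_pos'],ctrl_s['wrist_force'])
def W(L):
    c,s=np.cos(B[2]),np.sin(B[2]); return np.c_[B[0]+L[:,0]*c-L[:,1]*s,B[1]+L[:,0]*s+L[:,1]*c,L[:,2]]
def plate(th):
    P=np.array([(-a,y,z) for a in(0,.2) for y in(-.135,.135) for z in(0,.012)]); c,s=np.cos(th),np.sin(th)
    return W(np.c_[.1+P[:,0]*c+P[:,2]*s,P[:,1],.085-P[:,0]*s+P[:,2]*c])
for n in ['scene','side']:
    snap(n); r=ctrl.regions_of('lid',n)
    for q in r[:2]:
        m=q['mask'].astype(np.uint8); best=[]
        for d in range(30,90):
            k=np.zeros_like(m); cv2.fillConvexPoly(k,cv2.convexHull(proj(n,plate(np.radians(d))).round().astype(np.int32)),1)
            best.append(((k&m).sum()/(k|m).sum(),d))
        print(n,round(q['score'],2),m.sum(),sorted(best)[::-1][:4])
E
python3 ang.py
```

```text
18.45 [0.59682169 0.03515747 0.29707261] [-2.16850113 -2.90463461  4.60286575]
scene 0.67 9226 [(np.float64(0.9063615368465253), 65), (np.float64(0.9060501205829925), 64), (np.float64(0.9024159663865546), 66), (np.float64(0.9014069828035435), 63)]
side 0.61 4350 [(np.float64(0.8648415606811813), 65), (np.float64(0.856043956043956), 64), (np.float64(0.8517038283550694), 66), (np.float64(0.8370947886746), 67)]
```

move_arm([
  {"tx": -0.004,"ty": -0.0003,"tz": -0.0015,"wx": 0,"wy": 0,"wz": 0,"gripper": 0.0},
  {"tx": -0.008,"ty": -0.0006,"tz": -0.0035,"wx": 0,"wy": 0,"wz": 0,"gripper": 0.0},
  {"tx": -0.0175,"ty": -0.0013,"tz": -0.0084,"wx": 0,"wy": 0,"wz": 0,"gripper": 0.0},
  {"tx": -0.0268,"ty": -0.002,"tz": -0.0137,"wx": 0,"wy": 0,"wz": 0,"gripper": 0.0},
  {"tx": -0.0358,"ty": -0.0026,"tz": -0.0194,"wx": 0,"wy": 0,"wz": 0,"gripper": 0.0},
  {"tx": -0.0446,"ty": -0.0031,"tz": -0.0255,"wx": 0,"wy": 0,"wz": 0,"gripper": 0.0},
  {"tx": -0.0446,"ty": -0.0031,"tz": -0.0255,"wx": 0,"wy": 0,"wz": 0,"gripper": 0.0},
])

```text
time_s: 19.35
tool_pos: [0.5507, 0.0326, 0.2699]
tcp_rot: [[-0.06, 0.998, -0.001], [0.998, 0.06, 0.0], [0.0, -0.001, -1.0]]
wrist_force: [-0.6, -0.4, 1.6]
grip_width: 0.0111
gripper_force: 25.6
```

move_arm([
  {"tx": -0.0042,"ty": -0.0002,"tz": -0.0032,"wx": 0,"wy": 0,"wz": 0,"gripper": 0.0},
  {"tx": -0.0085,"ty": -0.0005,"tz": -0.0065,"wx": 0,"wy": 0,"wz": 0,"gripper": 0.0},
  {"tx": -0.0167,"ty": -0.001,"tz": -0.0133,"wx": 0,"wy": 0,"wz": 0,"gripper": 0.0},
  {"tx": -0.0215,"ty": -0.0013,"tz": -0.0176,"wx": 0,"wy": 0,"wz": 0,"gripper": 0.0},
  {"tx": -0.025,"ty": -0.0015,"tz": -0.0208,"wx": 0,"wy": 0,"wz": 0,"gripper": 0.0},
  {"tx": -0.025,"ty": -0.0015,"tz": -0.0208,"wx": 0,"wy": 0,"wz": 0,"gripper": 0.0},
  {"tx": -0.025,"ty": -0.0015,"tz": -0.0208,"wx": 0,"wy": 0,"wz": 0,"gripper": 0.0},
  {"tx": -0.025,"ty": -0.0015,"tz": -0.0208,"wx": 0,"wy": 0,"wz": 0,"gripper": 0.0},
])

```text
time_s: 20.15
tool_pos: [0.527, 0.0312, 0.2504]
tcp_rot: [[-0.06, 0.998, 0.0], [0.998, 0.06, 0.001], [0.001, 0.0, -1.0]]
wrist_force: [-0.1, 3.0, -0.9]
grip_width: 0.0111
gripper_force: 25.4
```

```bash
python3 ang.py; python3 - <<'E'
from h import *
s=ctrl.state(); print(s['grip_width'],s['gripper_force'])
a=snap('scene'); b=snap('side'); cv2.imwrite('pics/fin.png',np.hstack([cv2.resize(a[110:320,120:450],(400,255)),cv2.resize(b[100:310,110:440],(400,255))])[:,:,::-1])
E
```

```text
20.15 [0.52697929 0.03123799 0.25041702] [-0.10764028  2.97694154 -0.9025362 ]
scene 0.96 9341 [(np.float64(0.9098403422727747), 44), (np.float64(0.908750779463729), 45), (np.float64(0.9074093318092071), 48), (np.float64(0.9071940205543444), 46)]
side 0.88 1084 [(np.float64(0.6752542372881356), 46), (np.float64(0.6546674801708359), 45), (np.float64(0.5809575040344271), 44), (np.float64(0.5560109289617486), 47)]
0.010810227029146174 25.397470593452454
```

View pics/fin.png

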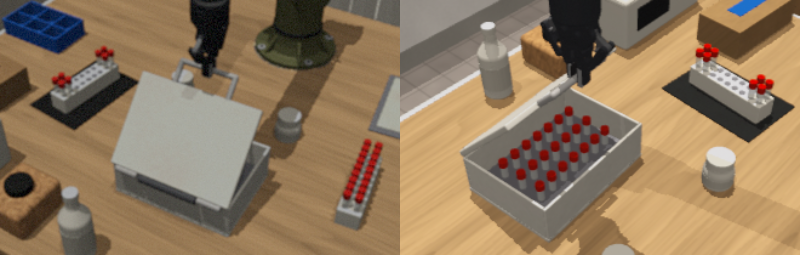

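The final picture shows the rack upright on the pad, the lid held at about 45° by its bar, and the jars and full rack where they were. Both views measure 44 to 46°, so I'll hand in.

```bash
python3 -c "
from bench import ctrl
print(ctrl.hand_in())"
```

```text
the job is handed in; nothing more can be done
None
```

I handed the job in at about 20 s of the 66 s allowed: the rack stands upright on the pad, and the lid was raised to about 65° and is held by its bar at about 45°; no verdict came back.

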